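# Measure an air sampler's inlet sleeve in the bench caliper

## Robot

A 6-joint arm with a two-finger parallel gripper is mounted at the origin on the work surface. World frame = base frame: x ahead of the robot, y to its left, z up, the work surface at z = 0. Lengths are in m, angles in rad, forces in N, time in s.
With the tool pointing down it reaches from about 0.375 to 0.75 m from the base axis. Payload 9 kg.
Tool frame: the origin (TCP) lies midway between the tips of the shut fingers; the grasp point (between the pads) lies 19 mm behind it (arm.pinch_z is the distance from the TCP to the grasp point, in m); z points along the fingers, y is the line along which they close (so a half turn about z gives the same grasp; the last joint's range is limited). The gripper opens to 85 mm and grips with 20 to 120 N. Pads are 22 mm wide; open, the fingers measure 114 mm over their backs; the gripper's body (76 mm by 85 mm) begins 54 mm behind the grasp point. The pads swing forward as they close: fully open they stand 13 mm farther back than shut.
Start: joints at [-1.438, 0.104, 0.097, 1.564, 0, 1.353], TCP at [0.206, -0.563, 0.231] pointing down, gripper open.
Joint ranges: [-2.99, 2.99], [-0.84, 1.86], [-1.1, 1.16], [-1.84, 2.11], [-1.51, 1.56], [-3.14, 3.14]. Speed limits (rad/s): [2.22, 2.22, 2.57, 3.14, 3.14, 3.14].

## Interface

Orientations are given as a unit quaternion [x, y, z, w].
In Python, from plant import arm, capture, job gives the robot as it stands. The module is installed in compiled form; this text tells all that it offers.
- The arm moves only by the tool drive_tool, never from a script. Its argument "rows" is a list of rows, each a list of 3 entries, a list of its own where there are three numbers: the closure, from 0 (fully open) to 1 (shut), then the shift along the world's x, y, z in cm, then the turn, a rotation vector about the world's x, y, z in rad. A call has 1 to 20 rows; each row is the pose to reach, as a shift and turn from the pose commanded when the call began; what a row does not reach only later rows make up. A row lasts 1/12 s, in which the tool goes at most 41.7 mm and 7.16 degrees, less where a joint would pass 70% of its speed; a pose out of reach is approached as far as the arm can. A call with a gripper value outside its range is refused whole. The fingers move at their own pace and stop on an object; "squeeze" is the grip in N (left out, the last holds). Time passes only in rows, so rows that repeat a pose let the fingers close. It gives the time, the measured TCP pose, the force, the opening and the grip force at its end, in the units of the state.
- arm.read_state(): the state, without advancing time (a new reading comes with each control period).
- capture(name): name is "side" or "top" or "wrist"; returns a dict with "img" (420x560x3 uint8, red, green, blue), "K" (3x3 intrinsics, pixels), "world_from_camera" (4x4, takes a point from camera to world coordinates); the wrist camera has in their place "hand_eye" (4x4, takes a point from camera to tool coordinates, whose origin is the TCP and whose axes are the flange's). Camera axes: x right, y down, z forward; pixel columns grow to the right and rows downward; lengths in m; the calibration is good to about 2 mm. A picture is of the moment at which its call begins: read the wrist's pose just before it. There is no depth.
- job.hand_in(): hands the job in; it is judged then, once.
The state is a dict: "time_s": time; "joints": joint angles; "qd": joint speeds; "joint_efforts": joint torques, N m; "eef_pos": TCP position; "eef_rot": TCP orientation; "force": force on the tool from outside, world axes, zero at the start; "moment": the same for the moment, N m; "finger_gap": finger opening in m; "grasp_force": force on a finger pad.
Only numpy, scipy, OpenCV 4.12 (cv2) and the standard library are available. Lean on these libraries where they do the work, as an engineer would, in place of code of your own. Each camera call takes 0.05 s, during which the arm holds its last target. There are 200 camera calls.

## Task

Switch the air sampler off at its red-handled isolator, and only then lift the aluminium inlet sleeve out of the port on the sampler's top and set it down upright, without dropping it, on the stand plate between the open jaws of the bench caliper. Slide the caliper gently shut until both jaws bear on the sleeve's barrel, then let go, leaving the jaws closed on the standing sleeve. Leave everything else on the bench as it is.

Things in the scene. Friction and masses are not known exactly. Their poses are not given: they have to be found in the camera images.
- isolator: fixed grey enclosure 90 x 90 mm, 55 mm high, with a round yellow plate (3 mm thick, 72 mm across) on top; origin under its centre, z up. It feeds the air sampler
- isolator_switch (a joint): angle the red handle has been turned counter-clockwise (seen from above) about the isolator's vertical centre axis: 0 = on, where it starts; 1.047 rad (60 degrees) = off. A sprung over-centre detent (about 0.25 N m, strongest near the ends, none in the middle) pulls it to the nearer end stop. The handle's bar lies along the isolator's x axis when off, and 60 degrees clockwise of it when on
- switch_grip (a point): point on the isolator's axis in the middle of the red handle's bar, 82 mm above the bench. The bar is 62 mm long (this point's x axis), 14 mm wide (its y axis), from 66 to 94 mm above the bench, on a hub disc 46 mm across
- sampler: fixed blue instrument case 300 (x) x 220 (y) x 130 mm high; origin under its centre, display front towards its -x. The inlet port is a black 80 x 80 mm flange 20 mm high on its top near the front
- port (a point): centre of the port's mouth, 150 mm above the bench; the port is a plain round socket 43 mm wide, 20 mm deep, z up
- sleeve: loose turned aluminium inlet sleeve, about 0.2 kg, 95 mm high: a barrel of 40 mm diameter and 55 mm high with two black O-ring bands near the foot, then a plain neck of 30 mm diameter and 40 mm high; origin at the centre of its foot, z up along its axis. It starts standing in the port, foot 130 mm above the bench, and lifts straight out
- caliper: fixed bench stand: a dark plate 150 (x) x 330 (y) x 10 mm with a caliper clamped flat over it, beam along y; origin under the plate's centre, so the plate's top is at z = 10 mm. The jaws reach from the beam towards -x, over the plate, 24 to 32 mm above the bench
- fixed_face (a point): middle of the fixed jaw's flat measuring face, 32 mm in from the jaw's tip and 33 mm from the beam's edge, 28 mm above the bench; axes as the caliper's (in whose frame it is at x -10, y +100 mm). The face looks to -y, towards the moving jaw
- moving_face (a point): middle of the moving jaw's measuring face, 28 mm above the bench, a mirror image of the fixed one; same axes; its face looks to +y
- caliper_slide (a joint): opening between the jaws in m: 0 = faces together, at most 0.13; grows as the carriage goes to the caliper's -y. It starts wide enough for the sleeve (0.075 to 0.12) and reads 0.040 when shut on the barrel. It slides with about 3 N of friction, has no spring, and stays where it is left
- slide_grip (a point): centre of the caliper's grey carriage with the display, which carries the moving jaw: 46 mm wide across the beam (x), 96 mm long (y), from 16 to 46 mm above the bench, this point 31 mm above it; free on both sides for the fingers. It lies 62 mm behind (-y of) the moving jaw's face and 45 mm to its +x; axes as the caliper's
- blank_cap: bystander, loose: black plastic blanking cap, 52 mm across, 32 mm high, on the bench; origin under its centre
- screwdriver: bystander, loose: orange-handled screwdriver 190 mm long lying on the bench; origin on its underside, x along it from handle to tip
- wrench: bystander, loose: steel wrench 170 mm long lying on the bench; origin on its underside, x along it from handle to tip
- grease_jar: bystander, loose: white jar 68 mm across, 52 mm high; origin under its centre
- filter_cassette: bystander, loose: white and blue round filter cassette 52 mm across, 32 mm high; origin under its centre
There are look-alikes about, which are no part of the job. Of the things shaped like the sleeve, the aluminium one is meant.

How it is judged:
By the outcome, as a careful person would: the job done as asked, in the order asked, and still so for the second after the job is handed in, with the robot touching nothing.
It also fails if it takes over 61 s, if anything falls off the work surface, if the arm or the gripper's body presses on something with over 40 N, if the wrist force passes 120 N, or if a joint passes its speed limit or range.

## Working session

There is one attempt and no reset: what is moved stays moved. The work goes in short steps, Python scripts to look and compute and a tool call to move; the robot and the scene stay as the last step left them, time stands still between calls to the robot, and variables do not carry over. Pictures are saved under pics/ and viewed, at most 10 in all, crops included, and the job is handed in when it is done.

Besides the shell and the picture viewer there is one more tool, called after "Emit:" as name([rows], argument=value, ...), one row to a line, values as JSON. drive_tool: Moves the arm, as the interface text tells. Its arguments: {"type":"object","properties":{"rows":{"type":"array","items":{"type":"array"}},"squeeze":{"type":"number"}},"required":["rows"]}

```bash
mkdir -p pics; python3 - <<'E'
from plant import arm,capture
import cv2,numpy as np,pickle
print(arm.read_state(), arm.pinch_z)
for n in("side","top"):
    c=capture(n); cv2.imwrite(f"pics/{n}0.png",c["img"][...,::-1]); pickle.dump(c,open(f"{n}0.pkl","wb"))
    print(n,c["K"].round(1).tolist(),np.round(c["world_from_camera"],3).tolist())
E
```

```text
{'time_s': 0.0, 'joints': array([-1.43767454e+00,  1.04677523e-01,  9.64575131e-02,  1.56390061e+00,
        2.63499442e-06,  1.35308489e+00]), 'qd': array([ 7.88651474e-05,  7.70749379e-04, -4.13731852e-05, -2.16332232e-04,
        5.97292202e-04,  3.86647383e-04]), 'joint_efforts': array([ 8.40121975e-04, -5.56923008e+01,  5.03653944e+01,  1.67622051e-02,
       -1.31907145e-04, -6.89850609e-06]), 'eef_pos': array([ 0.20616585, -0.56310978,  0.23052861]), 'eef_rot': array([ 9.84653702e-01,  1.74518335e-01,  2.93133639e-05, -6.61499200e-04]), 'force': array([-0.32448704,  0.07050799, -0.33543615]), 'moment': array([-0.0012151 , -0.02221031, -0.03894099]), 'grasp_force': 0.0, 'finger_gap': 0.08550492599610739} 0.0187
side [[434.0, 0.0, 287.7], [0.0, 434.0, 207.2], [0.0, 0.0, 1.0]] [[-0.84, -0.397, 0.371, 0.108], [-0.543, 0.626, -0.559, 0.63], [-0.011, -0.671, -0.741, 1.009], [0.0, 0.0, 0.0, 1.0]]
top [[383.4, 0.0, 281.4], [0.0, 383.4, 214.0], [0.0, 0.0, 1.0]] [[0.021, -0.995, 0.099, 0.451], [-1.0, -0.022, -0.01, -0.052], [0.012, -0.098, -0.995, 1.117], [0.0, 0.0, 0.0, 1.0]]
```

View pics/top0.png

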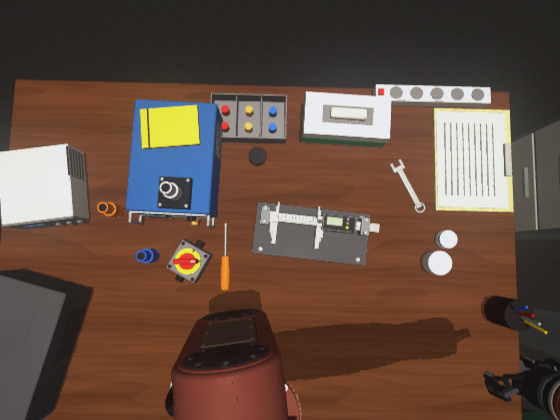

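View pics/side0.png

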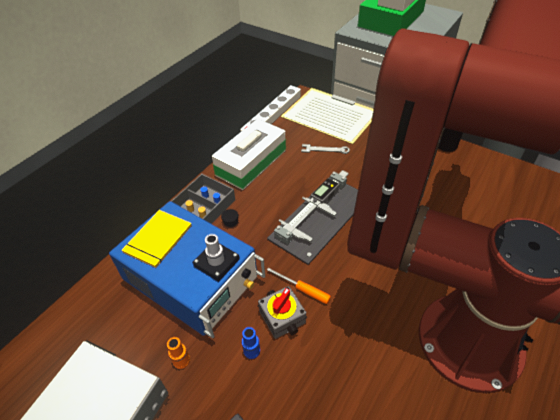

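The top view shows the isolator at (187,261), the sampler with its port flange at (175,192), the aluminium sleeve at (170,190), the caliper plate around (312,233), and the carriage near (340,224). The orange and blue look-alikes are at (105,209) and (146,256).

```bash
cat > h.py <<'E'
import numpy as np,cv2,pickle
def ray(c,uv,z,T=None):
    T=c["world_from_camera"] if T is None else T
    d=T[:3,:3]@np.linalg.solve(c["K"],[uv[0],uv[1],1.]); o=T[:3,3]
    return o+d*(z-o[2])/d[2]
def tri(obs):
    A=np.zeros((3,3));b=np.zeros(3)
    for c,uv in obs:
        T=c["world_from_camera"];d=T[:3,:3]@np.linalg.solve(c["K"],[uv[0],uv[1],1.]);d/=np.linalg.norm(d)
        P=np.eye(3)-np.outer(d,d);A+=P;b+=P@T[:3,3]
    return np.linalg.solve(A,b)
def proj(c,p,T=None):
    T=c["world_from_camera"] if T is None else T
    q=c["K"]@(T[:3,:3].T@(np.asarray(p)-T[:3,3]));return q[:2]/q[2]
def hsv(c): return cv2.cvtColor(c["img"],cv2.COLOR_RGB2HSV)
def wristT(c,s):
    from scipy.spatial.transform import Rotation as R
    T=np.eye(4);T[:3,:3]=R.from_quat(s["eef_rot"]).as_matrix();T[:3,3]=s["eef_pos"];return T@c["hand_eye"]
E
python3 - <<'E'
from h import *
c=pickle.load(open("top0.pkl","rb"));im=c["img"][...,::-1]
a=cv2.resize(im[165:290,120:220],None,fx=4,fy=4,interpolation=2)
b=cv2.resize(im[185:285,245:390],None,fx=5,fy=5,interpolation=2)
o=np.zeros((600,800,3),np.uint8)
cv2.imwrite("pics/a.png",a);cv2.imwrite("pics/b.png",b)
H=hsv(c);sub=np.zeros(H.shape[:2],bool);sub[235:290,160:210]=1
red=(((H[...,0]<8)|(H[...,0]>172))&(H[...,1]>180)&(H[...,2]>120)&sub)
yel=((H[...,0]>20)&(H[...,0]<35)&(H[...,1]>150)&(H[...,2]>120)&sub)
v,u=np.nonzero(red|yel);(x,y),r=cv2.minEnclosingCircle(np.c_[u,v].astype(np.float32));print("disc",x,y,r,ray(c,(x,y),.058))
v,u=np.nonzero(red);pts=np.array([ray(c,(i,j),.094)[:2] for i,j in zip(u,v)]);m=pts.mean(0);w=np.linalg.svd(pts-m)[2][0];print("red",m,len(u),np.degrees(np.arctan2(w[1],w[0])))
E
```

```text
disc 186.458740234375 260.2038879394531 13.578153610229492 [0.42293651 0.19443466 0.058     ]
red [0.42190798 0.18976176] 213 -86.12738158045471
```

View pics/a.png

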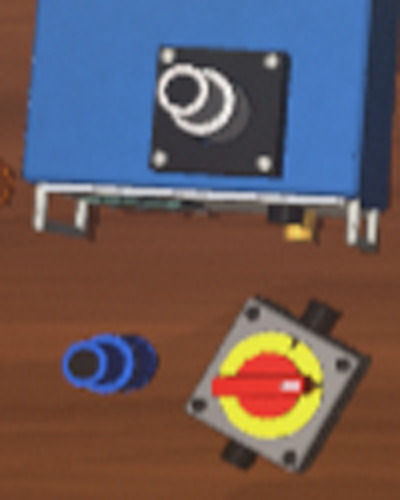

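View pics/b.png

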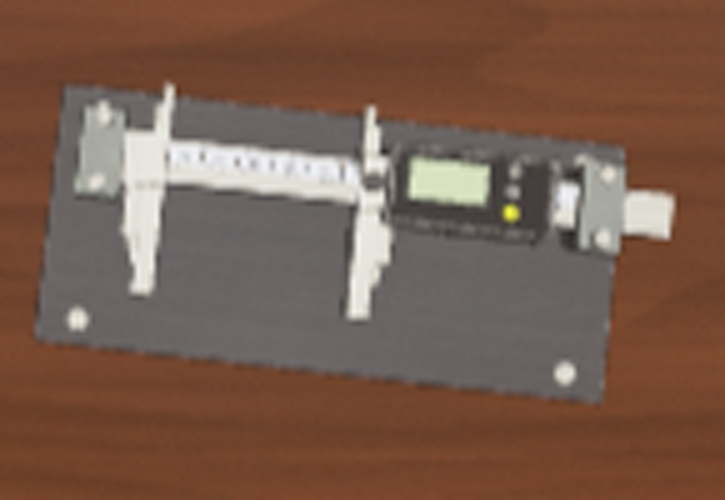

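The bar lies horizontal in the image from (212,386) to (310,385) in crop a, and the enclosure's corners are at (258,297), (370,355), (297,472), (187,405). The flange's corners are at about (160,45), (290,53), (281,176), (151,170). In crop b the plate's corners are (67,85), (625,147), (603,403), (36,340). The fixed jaw's face is near x=160 and the moving one near x=350.

```bash
python3 - <<'E'
from h import *
c=pickle.load(open("top0.pkl","rb"));s=pickle.load(open("side0.pkl","rb"))
def P(q,s,o,z): return np.array([ray(c,((x+.5)/s-.5+o[0],(y+.5)/s-.5+o[1]),z) for x,y in q])
def rep(n,p):
    e=[p[1]-p[0],p[2]-p[1],p[3]-p[2],p[0]-p[3]]
    print(n,p.mean(0).round(4),[(round(np.linalg.norm(v),4),round(float(np.degrees(np.arctan2(v[1],v[0]))),1)) for v in e])
rep("plate",P([(67,85),(625,147),(603,403),(36,340)],5,(245,185),.01))
rep("iso",P([(258,297),(370,355),(297,472),(187,405)],4,(120,165),.055))
rep("flange",P([(160,45),(290,53),(281,176),(151,170)],4,(120,165),.15))
print("neck",P([(182,91)],4,(120,165),.225), "shoulder",P([(204,101)],4,(120,165),.185))
print("handle ends",P([(212,386),(312,385)],4,(120,165),.094))
f=P([(155,240),(348,270)],5,(245,185),.032);print(f,np.linalg.norm(f[0]-f[1]))
print("carr", P([(395,148),(553,165),(545,243),(390,225)],5,(245,185),.046).round(4).tolist())
o=cv2.resize(s["img"][200:340,180:360,::-1],None,fx=4,fy=4,interpolation=2);cv2.imwrite("pics/s1.png",o)
E
```

```text
plate [ 0.5066 -0.1502  0.01  ] [(np.float64(0.3267), -95.1), (np.float64(0.1486), 175.0), (np.float64(0.3276), 84.9), (np.float64(0.1486), -5.3)]
iso [0.4232 0.1878 0.055 ] [(np.float64(0.0873), -115.9), (np.float64(0.0929), 149.9), (np.float64(0.0886), 60.4), (np.float64(0.0873), -31.1)]
flange [0.5959 0.2104 0.15  ] [(np.float64(0.0829), -92.2), (np.float64(0.079), 178.4), (np.float64(0.0821), 88.6), (np.float64(0.0803), -1.1)]
neck [[0.59579903 0.21311968 0.225     ]] shoulder [[0.5964243  0.21127305 0.185     ]]
handle ends [[0.42071572 0.22236236 0.094     ]
 [0.42272454 0.15656213 0.094     ]]
[[ 0.50495132 -0.0474993   0.032     ]
 [ 0.49032151 -0.15704058  0.032     ]] 0.11051390957609873
carr [[0.5589, -0.1813, 0.046], [0.5512, -0.2703, 0.046], [0.5073, -0.2659, 0.046], [0.5155, -0.1789, 0.046]]
```

View pics/s1.png

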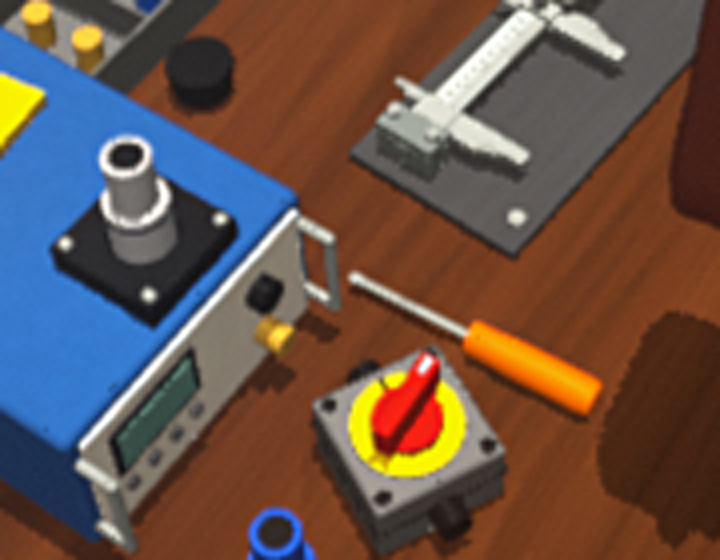

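The side view confirms the red bar is in its "on" position, with its white mark towards (427,360), and that the sleeve stands in the port. I'm moving over the isolator now.

Emit:
drive_tool([
  [0, [24.4, 26.3, 0], [0, 0, 0.5]],
  [0, [24.4, 26.3, 0], [0, 0, 0.5]],
  [0, [24.4, 26.3, 0], [0, 0, 0.5]],
  [0, [24.4, 26.3, 0], [0, 0, 0.5]],
  [0, [24.4, 26.3, 0], [0, 0, 0.5]],
  [0, [24.4, 26.3, 0], [0, 0, 0.5]],
  [0, [24.4, 26.3, 0], [0, 0, 0.5]],
  [0, [24.4, 26.3, 0], [0, 0, 0.5]],
  [0, [21.6, 75.2, -3], [0, 0, 1.22]],
  [0, [21.6, 75.2, -3], [0, 0, 1.22]],
  [0, [21.6, 75.2, -3], [0, 0, 1.22]],
  [0, [21.6, 75.2, -3], [0, 0, 1.22]],
  [0, [21.6, 75.2, -3], [0, 0, 1.22]],
  [0, [21.6, 75.2, -3], [0, 0, 1.22]],
  [0, [21.6, 75.2, -3], [0, 0, 1.22]],
  [0, [21.6, 75.2, -3], [0, 0, 1.22]],
  [0, [21.6, 75.2, -3], [0, 0, 1.22]],
  [0, [21.6, 75.2, -3], [0, 0, 1.22]],
  [0, [21.6, 75.2, -3], [0, 0, 1.22]],
  [0, [21.6, 75.2, -3], [0, 0, 1.22]],
], squeeze=40)

```text
time_s: 1.77
eef_pos: [0.4217, 0.182, 0.2016]
eef_rot: [0.707, 0.707, 0.0, 0.0]
force: [1.4, -0.3, 0.6]
finger_gap: 0.0853
grasp_force: 0.0
```

Emit:
drive_tool([
  [0, [0, 0, 0], [0, 0, 0]],
  [0, [0, 0, 0], [0, 0, 0]],
  [0, [0, 0, 0], [0, 0, 0]],
])

```text
time_s: 2.02
eef_pos: [0.4221, 0.1799, 0.2016]
eef_rot: [0.707, 0.707, -0.0, -0.0]
force: [-0.7, -0.8, 0.4]
finger_gap: 0.0852
grasp_force: 0.0
```

```bash
cat > w.py <<'E'
import sys
from plant import arm,capture
from h import *
from scipy.spatial.transform import Rotation as R
s=arm.read_state();c=capture("wrist");T=wristT(c,s);c["world_from_camera"]=T
pickle.dump(c,open(sys.argv[1]+".pkl","wb"));cv2.imwrite("pics/"+sys.argv[1]+".png",c["img"][...,::-1])
M=R.from_quat(s["eef_rot"]).as_matrix()
print(s["time_s"],s["eef_pos"].round(4),"yaw_y",np.degrees(np.arctan2(M[1,1],M[0,1])).round(2),"z",M[:,2].round(4),"F",s["force"].round(1),s["finger_gap"],s["grasp_force"],"cam",T[:3,3].round(3),s["joints"].round(2))
E
python3 w.py w1
```

```text
2.0167 [0.4221 0.1799 0.2016] yaw_y 0.06 z [-6.e-04 -4.e-04 -1.e+00] F [-0.7 -0.8  0.4] 0.08520865190330194 0.0 cam [0.421 0.247 0.343] [ 0.12 -0.34 -0.37  1.54 -0.    1.69]
```

View pics/w1.png

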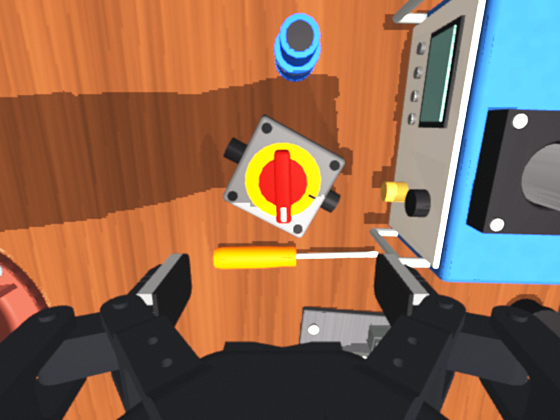

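The wrist view shows the red bar at x≈283 running from row 150 to 222, with the yellow disc centred near (283,180). I'll measure it.

```bash
python3 - <<'E'
from h import *
c=pickle.load(open("w1.pkl","rb"));H=hsv(c);sub=np.zeros(H.shape[:2],bool);sub[130:240,230:335]=1
red=(((H[...,0]<8)|(H[...,0]>172))&(H[...,1]>180)&sub);yel=((H[...,0]>20)&(H[...,0]<35)&(H[...,1]>150)&sub)
k=cv2.morphologyEx((red|yel).astype(np.uint8),cv2.MORPH_CLOSE,np.ones((9,9)))
ct=max(cv2.findContours(k,0,1)[0],key=cv2.contourArea);h=cv2.convexHull(ct)
print(cv2.fitEllipse(h)); e=cv2.fitEllipse(h)[0];print(ray(c,e,.058))
# bar ends/sides, top z .094
for uv in[(283,150),(283,222)]:print(ray(c,uv,.094))
E
```

```text
((282.44354248046875, 181.1405792236328), (74.00852966308594, 78.59110260009766), 1.1125619411468506)
[0.42051971 0.19320946 0.058     ]
[0.42094403 0.22527012 0.094     ]
[0.4210601  0.16453318 0.094     ]
```

Emit:
drive_tool([
  [0, [-0.1, 1.1, -4], [0, 0, 0]],
  [0, [-0.1, 1.1, -8], [0, 0, 0]],
  [0, [-0.1, 1.1, -11], [0, 0, 0]],
  [0, [-0.1, 1.1, -12.9], [0, 0, 0]],
  [0, [-0.1, 1.1, -12.9], [0, 0, 0]],
  [0, [-0.1, 1.1, -12.9], [0, 0, 0]],
  [0.5, [-0.1, 1.1, -12.9], [0, 0, 0]],
  [1, [-0.1, 1.1, -12.9], [0, 0, 0]],
  [1, [-0.1, 1.1, -12.9], [0, 0, 0]],
  [1, [-0.1, 1.1, -12.9], [0, 0, 0]],
  [1, [-0.1, 1.1, -12.9], [0, 0, 0]],
  [1, [-0.1, 1.1, -12.9], [0, 0, 0]],
  [1, [-0.1, 1.1, -12.9], [0, 0, 0]],
  [1, [-0.1, 1.1, -12.9], [0, 0, 0]],
], squeeze=40)

```text
time_s: 3.23
eef_pos: [0.4222, 0.191, 0.0735]
eef_rot: [0.707, 0.707, 0.001, 0.001]
force: [3.8, -1.4, 3.7]
finger_gap: 0.0132
grasp_force: 42.7
```

Gripped. Next I turn the handle 60° counter-clockwise.

Emit:
drive_tool([
  [1, [0, 0, 0], [0, 0, 0.09]],
  [1, [0, 0, 0], [0, 0, 0.18]],
  [1, [0, 0, 0], [0, 0, 0.27]],
  [1, [0, 0, 0], [0, 0, 0.36]],
  [1, [0, 0, 0], [0, 0, 0.45]],
  [1, [0, 0, 0], [0, 0, 0.54]],
  [1, [0, 0, 0], [0, 0, 0.63]],
  [1, [0, 0, 0], [0, 0, 0.72]],
  [1, [0, 0, 0], [0, 0, 0.81]],
  [1, [0, 0, 0], [0, 0, 0.9]],
  [1, [0, 0, 0], [0, 0, 0.97]],
  [1, [0, 0, 0], [0, 0, 1.04]],
  [1, [0, 0, 0], [0, 0, 1.05]],
  [1, [0, 0, 0], [0, 0, 1.05]],
  [1, [0, 0, 0], [0, 0, 1.05]],
])

```text
time_s: 4.48
eef_pos: [0.4242, 0.192, 0.0736]
eef_rot: [0.257, 0.966, 0.002, 0.003]
force: [14.2, 6.1, -6.9]
finger_gap: 0.0136
grasp_force: 39.5
```

```bash
python3 w.py w2
```

```text
4.4833 [0.4242 0.192  0.0736] yaw_y 60.18 z [ 0.006  0.003 -1.   ] F [14.2  6.1 -6.9] 0.013615099669904644 39.473757147789 cam [0.364 0.225 0.215] [ 0.14 -0.3  -0.57  1.29  0.    0.66]
```

Emit:
drive_tool([
  [0, [0, 0, 0], [0, 0, 1e-06]],
  [0, [0, 0, 0], [0, 0, 0]],
  [0, [0, 0, 0], [0, 0, 0]],
  [0, [0, 0, 0], [0, 0, 0]],
  [0, [0, 0, 0], [0, 0, 0]],
  [0, [0, 0, 3], [0, 0, 0]],
  [0, [0, 0, 7], [0, 0, 0]],
  [0, [0, 0, 11], [0, 0, 0]],
  [0, [0, 0, 15], [0, 0, -0.12]],
  [0, [0, 0, 19], [0, 0, -0.24]],
  [0, [3, 0, 21.5], [0, 0, -0.36]],
  [0, [6, 0.5, 21.5], [0, 0, -0.48]],
  [0, [9, 1, 21.5], [0, 0, -0.6]],
  [0, [12, 1.5, 21.5], [0, 0, -0.72]],
  [0, [15, 2, 21.5], [0, 0, -0.84]],
  [0, [17.2, 2, 21.5], [0, 0, -0.96]],
  [0, [17.2, 2, 21.5], [0, 0, -1.08]],
  [0, [17.2, 2, 21.5], [0, 0, -1.14]],
  [0, [17.2, 2, 21.5], [0, 0, -1.14]],
  [0, [17.2, 2, 21.5], [0, 0, -1.14]],
])

```text
time_s: 6.2
eef_pos: [0.5933, 0.2109, 0.2876]
eef_rot: [0.737, 0.675, -0.0, -0.0]
force: [-0.1, -0.1, 0.5]
finger_gap: 0.0854
grasp_force: 0.0
```

```bash
python3 w.py w3; python3 - <<'E'
from h import *
from plant import capture
c=capture("top");pickle.dump(c,open("top1.pkl","wb"))
c2=capture("side")
a=cv2.resize(c2["img"][260:350,240:330,::-1],None,fx=4,fy=4,interpolation=2)
b=pickle.load(open("w3.pkl","rb"))["img"][...,::-1]
o=np.zeros((420,780,3),np.uint8);o[:360,:360]=a;o[:315,360:780]=cv2.resize(b,(420,315));cv2.imwrite("pics/m3.png",o)
E
```

```text
6.2 [0.5933 0.2109 0.2876] yaw_y -5.02 z [-5.e-04 -1.e-04 -1.e+00] F [-0.1 -0.1  0.5] 0.0854128337880716 0.0 cam [0.598 0.277 0.429] [ 0.13  0.22  0.33  1.68 -0.    1.79]
```

View pics/m3.png

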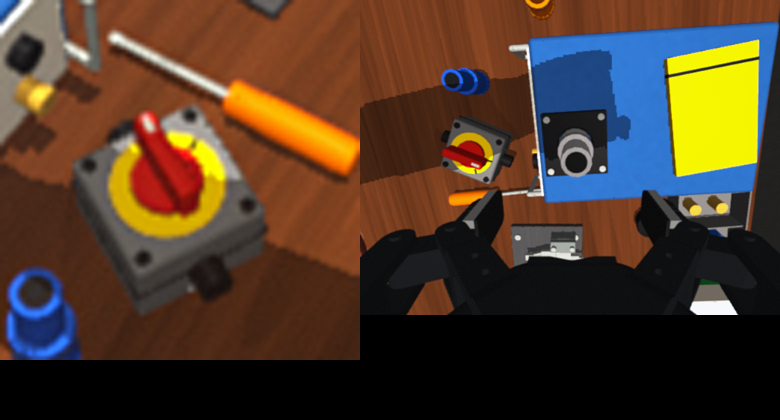

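The handle has moved with its white mark to (147,120) in the side crop and now lies parallel to the enclosure's side, which is off. In the wrist panel the neck's rim is centred at about (577,162), and the flange spans (543,113) to (606,175).

```bash
python3 - <<'E'
from h import *
c=pickle.load(open("w3.pkl","rb"))
k=4/3
print(ray(c,(217*k,162*k),.225))
p=[ray(c,((x-360)*k,y*k),.15) for x,y in[(543,113),(606,110),(606,175),(545,177)]];print(np.mean(p,0))
# neck rim: bright ring
g=cv2.cvtColor(c["img"],cv2.COLOR_RGB2GRAY)
r=c["img"][150:245,245:330]; cv2.imwrite("pics/neck.png",cv2.resize(r[...,::-1],None,fx=6,fy=6,interpolation=2))
b=cv2.GaussianBlur(g,(3,3),0);cs=cv2.HoughCircles(b[180:250,250:330],cv2.HOUGH_GRADIENT,1,5,param1=100,param2=12,minRadius=10,maxRadius=30)
print(cs)
if cs is not None:
  for x,y,rr in cs[0][:5]: print(x+250,y+180,rr,ray(c,(x+250,y+180),.225))
E
```

```text
[0.59685799 0.21430573 0.225     ]
[0.5958477 0.2135003 0.15     ]
[[[38.5 36.5 14.1]
  [38.5 26.5 21.6]
  [33.5 30.5 26.1]
  [34.5 20.5 21.2]
  [43.5 30.5 27.2]
  [31.5 25.5 23.9]
  [40.5 19.5 20.1]
  [43.5 39.5 20.4]
  [31.5 14.5 14.3]
  [31.5 39.5 13.6]
  [36.5 42.5 13.8]]]
288.5 216.5 14.1 [0.59624977 0.21399309 0.225     ]
288.5 206.5 21.6 [0.59684247 0.22119487 0.225     ]
283.5 210.5 26.1 [0.59315372 0.21863142 0.225     ]
284.5 200.5 21.2 [0.59445524 0.22569383 0.225     ]
293.5 210.5 27.2 [0.60005951 0.2180279  0.225     ]
```

Emit:
drive_tool([
  [0, [0.3, 0.2, -3], [0, 0, 0]],
  [0, [0.3, 0.2, -6], [0, 0, 0]],
  [0, [0.3, 0.2, -8.5], [0, 0, 0]],
  [0, [0.3, 0.2, -9.6], [0, 0, 0]],
  [0, [0.3, 0.2, -9.6], [0, 0, 0]],
  [0, [0.3, 0.2, -9.6], [0, 0, 0]],
  [0.4, [0.3, 0.2, -9.6], [0, 0, 0]],
  [1, [0.3, 0.2, -9.6], [0, 0, 0]],
  [1, [0.3, 0.2, -9.6], [0, 0, 0]],
  [1, [0.3, 0.2, -9.6], [0, 0, 0]],
  [1, [0.3, 0.2, -9.6], [0, 0, 0]],
  [1, [0.3, 0.2, -9.6], [0, 0, 0]],
  [1, [0.3, 0.2, -9.6], [0, 0, 0]],
], squeeze=40)

```text
time_s: 7.43
eef_pos: [0.5968, 0.2129, 0.1927]
eef_rot: [0.738, 0.675, 0.001, 0.0]
force: [0.7, -1.4, 5.3]
finger_gap: 0.0287
grasp_force: 39.2
```

Emit:
drive_tool([
  [1, [0, 0, 0.5], [0, 0, 0]],
  [1, [0, 0, 1], [0, 0, 0]],
  [1, [0, 0, 1.5], [0, 0, 0]],
  [1, [0, 0, 2], [0, 0, 0]],
  [1, [0, 0, 3], [0, 0, 0]],
  [1, [0, 0, 4], [0, 0, 0]],
  [1, [0, 0, 6], [0, 0, 0]],
  [1, [0, 0, 8], [0, 0, 0]],
  [1, [0, 0, 9], [0, 0, 0]],
  [1, [0, 0, 9], [0, 0, 0]],
  [1, [0, 0, 9], [0, 0, 0]],
])

```text
time_s: 8.35
eef_pos: [0.5968, 0.213, 0.2822]
eef_rot: [0.738, 0.675, 0.001, 0.0]
force: [1.0, -0.5, -2.3]
finger_gap: 0.0289
grasp_force: 39.8
```

```bash
python3 w.py w4; python3 - <<'E'
from h import *
from plant import capture
c=capture("top");t=pickle.load(open("top0.pkl","rb"))
c2=capture("side");pickle.dump((c,c2),open("l.pkl","wb"))
a=cv2.resize(c2["img"][120:300,120:300,::-1],None,fx=2,fy=2,interpolation=2)
b=pickle.load(open("w4.pkl","rb"))["img"][...,::-1]
o=np.zeros((420,780,3),np.uint8);o[:360,:360]=a;o[:315,360:780]=cv2.resize(b,(420,315));cv2.imwrite("pics/m4.png",o)
E
```

```text
8.35 [0.5968 0.213  0.2822] yaw_y -5.16 z [ 1.2e-03  2.0e-04 -1.0e+00] F [ 1.  -0.5 -2.3] 0.02892727521086914 39.75440204143524 cam [0.601 0.279 0.424] [ 0.14  0.23  0.33  1.67 -0.    1.8 ]
```

View pics/m4.png

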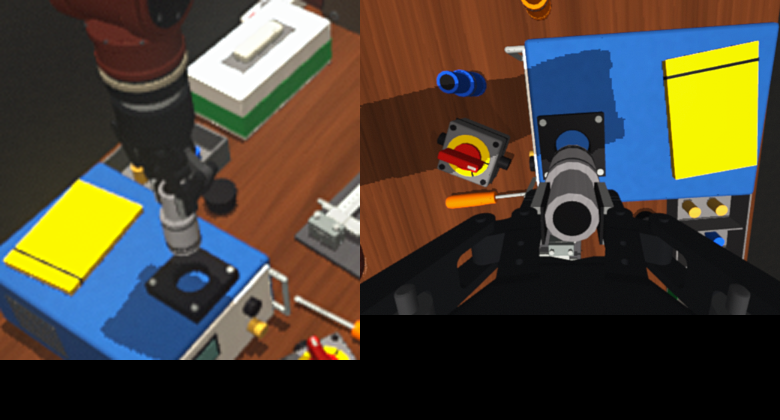

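The sleeve is clear of the port: its foot is at (180,245) in the side crop, and the port is empty with the inside visible. I'm carrying it over the caliper.

Emit:
drive_tool([
  [1, [-0.5, -1, 0], [0, 0, 0]],
  [1, [-1, -3, 0], [0, 0, 0]],
  [1, [-1.8, -5.5, 0], [0, 0, 0]],
  [1, [-2.6, -8, 0], [0, 0, 0]],
  [1, [-3.4, -10.5, 0], [0, 0, 0]],
  [1, [-4.2, -13, 0], [0, 0, 0]],
  [1, [-5, -15.5, 0], [0, 0, 0]],
  [1, [-5.8, -18, -0.5], [0, 0, 0]],
  [1, [-6.6, -20.5, -1], [0, 0, 0]],
  [1, [-7.4, -23, -2], [0, 0, 0]],
  [1, [-8.2, -25.5, -3], [0, 0, 0]],
  [1, [-8.9, -27.5, -4], [0, 0, 0]],
  [1, [-9.3, -28.5, -4], [0, 0, 0]],
  [1, [-9.4, -28.8, -4], [0, 0, 0]],
  [1, [-9.4, -28.8, -4], [0, 0, 0]],
  [1, [-9.4, -28.8, -4], [0, 0, 0]],
])

```text
time_s: 9.83
eef_pos: [0.5028, -0.0745, 0.2424]
eef_rot: [0.738, 0.675, 0.0, 0.0]
force: [-0.7, 0.1, -1.9]
finger_gap: 0.0291
grasp_force: 39.9
```

```bash
python3 w.py w5; python3 - <<'E'
from h import *
from plant import capture
c2=capture("side");pickle.dump(c2,open("side5.pkl","wb"))
a=cv2.resize(c2["img"][150:280,240:370,::-1],None,fx=3,fy=3,interpolation=2)[:390,:390]
b=pickle.load(open("w5.pkl","rb"))["img"][...,::-1]
o=np.zeros((600,780,3),np.uint8);o[:390,:390]=a
# rays of interest
cw=pickle.load(open("w5.pkl","rb"))
print("pred fixed face",proj(cw,(.5055,-.0497,.032)),proj(c2,(.5055,-.0497,.032)))
u,v=proj(cw,(.5055,-.0497,.032)).astype(int)
x0=max(0,min(u-65,560-130));y0=max(0,min(v-65,420-130))
print("crop",x0,y0)
o[:390,390:780]=cv2.resize(b[y0:y0+130,x0:x0+130],(390,390),interpolation=2)
o[390:600,0:280]=cv2.resize(b,(280,210));cv2.imwrite("pics/m5.png",o)
E
```

```text
9.8333 [ 0.5028 -0.0745  0.2424] yaw_y -5.14 z [ 8.e-04  1.e-04 -1.e+00] F [-0.7  0.1 -1.9] 0.02906764891667706 39.91344451904297 cam [ 0.507 -0.008  0.384] [-0.41 -0.17 -0.15  1.59  0.    1.26]
pred fixed face [284.03793243 160.32495468] [303.4978015  232.26882747]
crop 219 95
```

View pics/m5.png

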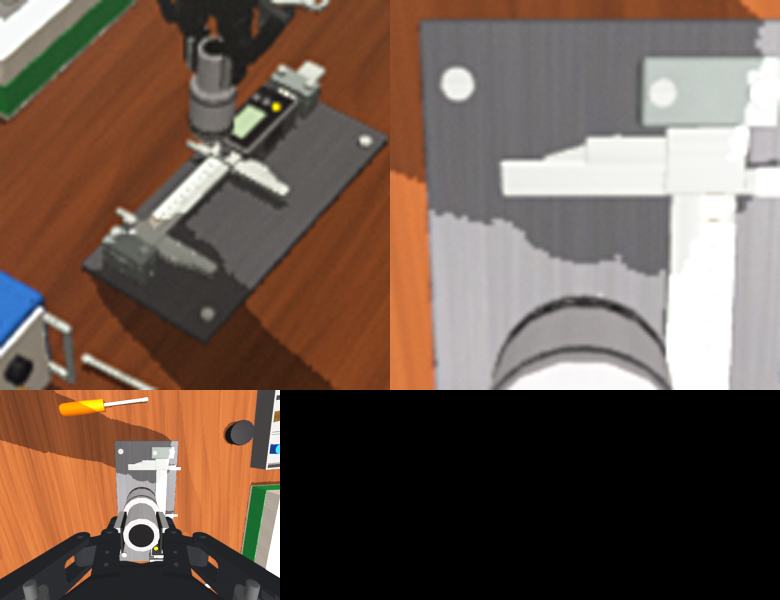

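In the wrist crop the fixed jaw's face edge runs from (502,195) to (667,194). That puts its middle at wrist pixel (284,160), exactly where I predicted it, so I'll descend straight down.

Emit:
drive_tool([
  [1, [0, 0, -2], [0, 0, 0]],
  [1, [0, 0, -4.5], [0, 0, 0]],
  [1, [0, 0, -7], [0, 0, 0]],
  [1, [0, 0, -9.5], [0, 0, 0]],
  [1, [0, 0, -12], [0, 0, 0]],
  [1, [0, 0, -14], [0, 0, 0]],
  [1, [0, 0, -15.3], [0, 0, 0]],
  [1, [0, 0, -16], [0, 0, 0]],
  [1, [0, 0, -16.3], [0, 0, 0]],
  [1, [0, 0, -16.5], [0, 0, 0]],
  [1, [0, 0, -16.6], [0, 0, 0]],
  [1, [0, 0, -16.6], [0, 0, 0]],
  [1, [0, 0, -16.6], [0, 0, 0]],
])

```text
time_s: 11.02
eef_pos: [0.503, -0.0754, 0.0768]
eef_rot: [0.738, 0.675, 0.0, 0.001]
force: [-0.5, 0.5, -2.6]
finger_gap: 0.0288
grasp_force: 40.0
```

Emit:
drive_tool([
  [1, [0, 0, -0.1], [0, 0, 0]],
  [1, [0, 0, -0.2], [0, 0, 0]],
  [1, [0, 0, -0.3], [0, 0, 0]],
  [1, [0, 0, -0.3], [0, 0, 0]],
  [1, [0, 0, -0.3], [0, 0, 0]],
])

```text
time_s: 11.43
eef_pos: [0.5024, -0.0751, 0.0728]
eef_rot: [0.738, 0.675, 0.0, 0.0]
force: [-0.3, 0.6, -1.6]
finger_gap: 0.0289
grasp_force: 40.1
```

Emit:
drive_tool([
  [1, [0, 0, -0.05], [0, 0, 0]],
  [1, [0, 0, -0.1], [0, 0, 0]],
  [1, [0, 0, -0.1], [0, 0, 0]],
  [1, [0, 0, -0.1], [0, 0, 0]],
])

```text
time_s: 11.77
eef_pos: [0.5026, -0.0752, 0.0727]
eef_rot: [0.738, 0.675, 0.0, 0.0]
force: [-1.3, 0.7, 5.0]
finger_gap: 0.0289
grasp_force: 40.7
```

The foot is in contact, so I'll release gently and rise.

Emit:
drive_tool([
  [0.6, [0, 0, 0], [0, 0, 0]],
  [0.5, [0, 0, 0], [0, 0, 0]],
  [0.3, [0, 0, 0], [0, 0, 0]],
  [0.1, [0, 0, 0], [0, 0, 0]],
  [0, [0, 0, 0], [0, 0, 0]],
  [0, [0, 0, 0], [0, 0, 0]],
  [0, [0, 0, 0], [0, 0, 0]],
  [0, [0, 0, 1], [0, 0, 0]],
  [0, [0, 0, 3], [0, 0, 0]],
  [0, [0, 0, 6], [0, 0, 0]],
  [0, [0, 0, 9], [0, 0, 0]],
  [0, [0, 0, 11], [0, 0, 0]],
  [0, [0, 0, 11], [0, 0, 0]],
  [0, [0, -4, 11], [0, 0, 0]],
  [0, [0, -8, 11], [0, 0, 0]],
  [0, [0, -11, 11], [0, 0, 0]],
  [0, [0, -11, 11], [0, 0, 0]],
  [0, [0, -11, 11], [0, 0, 0]],
])

```text
time_s: 13.27
eef_pos: [0.502, -0.1864, 0.1817]
eef_rot: [0.739, 0.674, -0.0, -0.0]
force: [0.7, 0.5, 0.2]
finger_gap: 0.0854
grasp_force: 0.0
```

```bash
python3 w.py w6; python3 - <<'E'
from h import *
from plant import capture
c2=capture("side");pickle.dump(c2,open("side6.pkl","wb"))
a=cv2.resize(c2["img"][140:280,240:370,::-1],None,fx=2.5,fy=2.5,interpolation=2)
b=pickle.load(open("w6.pkl","rb"))["img"][...,::-1]
o=np.zeros((420,800,3),np.uint8);o[:a.shape[0],:a.shape[1]]=a
o[:351,330:798]=cv2.resize(b,(468,351));cv2.imwrite("pics/m6.png",o)
E
```

```text
13.2667 [ 0.502  -0.1864  0.1817] yaw_y -5.31 z [-4.e-04  3.e-04 -1.e+00] F [0.7 0.5 0.2] 0.0853622657338795 0.0 cam [ 0.507 -0.12   0.323] [-0.6  -0.1  -0.19  1.47  0.    1.06]
```

View pics/m6.png

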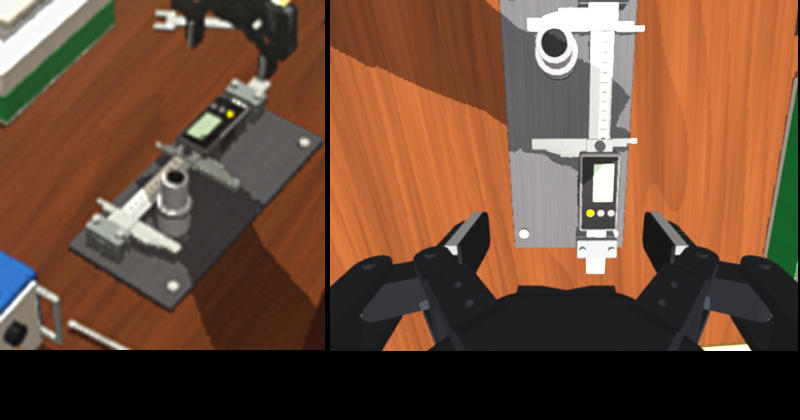

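The sleeve stands upright by the fixed jaw: in the side crop the neck is at (175,180) and the foot at (172,230). In the wrist panel the carriage spans (581,152) to (617,230).

```bash
python3 - <<'E'
from h import *
c=pickle.load(open("w6.pkl","rb"));k=560/468
p=np.array([ray(c,((x-330)*k,y*k),.046) for x,y in[(581,152),(619,154),(617,230),(579,228)]]);print(p.round(4),p.mean(0))
f=[ray(c,((x-330)*k,y*k),.032) for x,y in[(529,28),(534,139)]];print(f)
print("neck",ray(c,((553-330)*k,42*k),.105))
E
```

```text
[[ 0.5181 -0.1738  0.046 ]
 [ 0.5596 -0.1799  0.046 ]
 [ 0.5537 -0.2721  0.046 ]
 [ 0.5087 -0.2653  0.046 ]] [ 0.53503537 -0.22274765  0.046     ]
[array([ 0.47567866, -0.04344697,  0.032     ]), array([ 0.46657804, -0.15658694,  0.032     ])]
neck [ 0.50072515 -0.07405827  0.105     ]
```

Emit:
drive_tool([
  [0, [1.6, -2.4, -1], [0, 0, 0]],
  [0, [3.2, -4.7, -3], [0, 0, 0]],
  [0, [3.2, -4.7, -6], [0, 0, 0]],
  [0, [3.2, -4.7, -9], [0, 0, 0]],
  [0, [3.2, -4.7, -12], [0, 0, 0]],
  [0, [3.2, -4.7, -14.5], [0, 0, 0]],
  [0, [3.2, -4.7, -15.6], [0, 0, 0]],
  [0, [3.2, -4.7, -16], [0, 0, 0]],
  [0, [3.2, -4.7, -16], [0, 0, 0]],
  [0.2, [3.2, -4.7, -16], [0, 0, 0]],
  [0.5, [3.2, -4.7, -16], [0, 0, 0]],
  [1, [3.2, -4.7, -16], [0, 0, 0]],
  [1, [3.2, -4.7, -16], [0, 0, 0]],
  [1, [3.2, -4.7, -16], [0, 0, 0]],
  [1, [3.2, -4.7, -16], [0, 0, 0]],
  [1, [3.2, -4.7, -16], [0, 0, 0]],
], squeeze=25)

```text
time_s: 14.7
eef_pos: [0.5358, -0.2328, 0.0236]
eef_rot: [0.738, 0.675, 0.001, 0.002]
force: [2.0, 1.5, 6.7]
finger_gap: 0.0456
grasp_force: 28.6
```

Gripped (gap 45.6 mm). I'll slide 55 mm first.

Emit:
drive_tool([
  [1, [0.03, 0.3, 0], [0, 0, 0]],
  [1, [0.06, 0.7, 0], [0, 0, 0]],
  [1, [0.1, 1.1, 0], [0, 0, 0]],
  [1, [0.13, 1.5, 0], [0, 0, 0]],
  [1, [0.18, 2, 0], [0, 0, 0]],
  [1, [0.22, 2.5, 0], [0, 0, 0]],
  [1, [0.27, 3, 0], [0, 0, 0]],
  [1, [0.31, 3.5, 0], [0, 0, 0]],
  [1, [0.36, 4, 0], [0, 0, 0]],
  [1, [0.4, 4.5, 0], [0, 0, 0]],
  [1, [0.45, 5, 0], [0, 0, 0]],
  [1, [0.47, 5.3, 0], [0, 0, 0]],
  [1, [0.49, 5.5, 0], [0, 0, 0]],
  [1, [0.49, 5.5, 0], [0, 0, 0]],
  [1, [0.49, 5.5, 0], [0, 0, 0]],
])

```text
time_s: 15.95
eef_pos: [0.5407, -0.1778, 0.0236]
eef_rot: [0.738, 0.675, 0.001, 0.002]
force: [2.2, 0.6, 7.5]
finger_gap: 0.0456
grasp_force: 28.8
```

```bash
python3 w.py w7; python3 - <<'E'
from h import *
from plant import capture
c2=capture("side")
a=cv2.resize(c2["img"][170:280,250:360,::-1],None,fx=3.6,fy=3.6,interpolation=2)
b=pickle.load(open("w7.pkl","rb"))["img"][...,::-1]
o=np.zeros((600,800,3),np.uint8);o[:a.shape[0],:a.shape[1]]=a
b=cv2.resize(b[80:330,200:370],None,fx=2.35,fy=2.35);o[:b.shape[0],400:400+b.shape[1]]=b[:600,:400];cv2.imwrite("pics/m7.png",o)
E
```

```text
15.95 [ 0.5407 -0.1778  0.0236] yaw_y -5.15 z [ 0.0031 -0.0017 -1.    ] F [2.2 0.6 7.5] 0.04560015319308274 28.757210075855255 cam [ 0.545 -0.111  0.165] [-0.55  0.08 -0.31  1.18  0.    1.11]
```

View pics/m7.png

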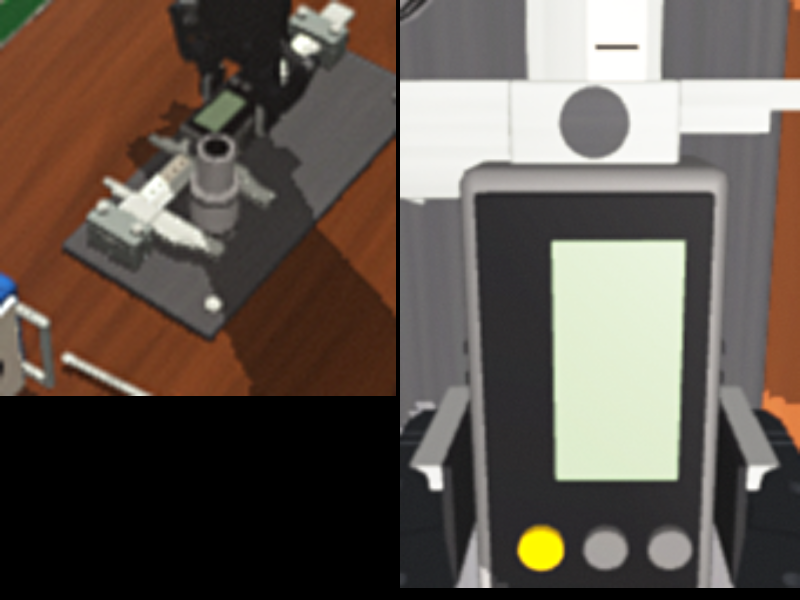

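The carriage is gripped and the moving jaw is close to the sleeve, which is still upright at (215,190) in the side crop. I'll close the rest slowly and watch the force.

Emit:
drive_tool([
  [1, [0.01, 0.1, 0], [0, 0, 0]],
  [1, [0.02, 0.2, 0], [0, 0, 0]],
  [1, [0.03, 0.3, 0], [0, 0, 0]],
  [1, [0.04, 0.4, 0], [0, 0, 0]],
  [1, [0.04, 0.5, 0], [0, 0, 0]],
  [1, [0.05, 0.6, 0], [0, 0, 0]],
  [1, [0.06, 0.7, 0], [0, 0, 0]],
  [1, [0.07, 0.8, 0], [0, 0, 0]],
  [1, [0.08, 0.9, 0], [0, 0, 0]],
  [1, [0.09, 1, 0], [0, 0, 0]],
])

```text
time_s: 16.88
eef_pos: [0.5415, -0.1683, 0.0236]
eef_rot: [0.738, 0.674, 0.0, 0.002]
force: [1.2, -3.8, 6.5]
finger_gap: 0.0451
grasp_force: 28.7
```

Emit:
drive_tool([
  [1, [0.01, 0.08, 0], [0, 0, 0]],
  [1, [0.01, 0.16, 0], [0, 0, 0]],
  [1, [0.02, 0.24, 0], [0, 0, 0]],
])

```text
time_s: 17.13
eef_pos: [0.5418, -0.1661, 0.0236]
eef_rot: [0.738, 0.674, 0.0, 0.002]
force: [2.2, -3.8, 6.0]
finger_gap: 0.046
grasp_force: 28.6
```

Emit:
drive_tool([
  [1, [0.0, 0.05, 0], [0, 0, 0]],
  [1, [0.01, 0.1, 0], [0, 0, 0]],
])

```text
time_s: 17.3
eef_pos: [0.5419, -0.1651, 0.0236]
eef_rot: [0.738, 0.674, 0.0, 0.002]
force: [0.7, -3.3, 6.3]
finger_gap: 0.0453
grasp_force: 28.7
```

Emit:
drive_tool([
  [1, [0.0, 0.05, 0], [0, 0, 0]],
  [1, [0.01, 0.1, 0], [0, 0, 0]],
])

```text
time_s: 17.47
eef_pos: [0.5419, -0.1641, 0.0236]
eef_rot: [0.738, 0.674, 0.0, 0.002]
force: [3.1, -4.5, 7.5]
finger_gap: 0.0455
grasp_force: 28.7
```

Emit:
drive_tool([
  [1, [0.0, 0.05, 0], [0, 0, 0]],
  [1, [0.01, 0.1, 0], [0, 0, 0]],
])

```text
time_s: 17.63
eef_pos: [0.542, -0.1631, 0.0236]
eef_rot: [0.738, 0.674, 0.0, 0.002]
force: [0.6, -4.1, 6.6]
finger_gap: 0.0458
grasp_force: 28.7
```

Emit:
drive_tool([
  [1, [0.0, 0.05, 0], [0, 0, 0]],
  [1, [0.01, 0.1, 0], [0, 0, 0]],
])

```text
time_s: 17.8
eef_pos: [0.5421, -0.1621, 0.0236]
eef_rot: [0.738, 0.674, 0.0, 0.002]
force: [1.2, -4.8, 7.4]
finger_gap: 0.0453
grasp_force: 28.7
```

Emit:
drive_tool([
  [1, [0.0, 0.05, 0], [0, 0, 0]],
  [1, [0.01, 0.1, 0], [0, 0, 0]],
])

```text
time_s: 17.97
eef_pos: [0.5422, -0.1619, 0.0237]
eef_rot: [0.738, 0.674, -0.001, 0.003]
force: [0.7, -9.9, 4.9]
finger_gap: 0.0452
grasp_force: 28.5
```

```bash
python3 w.py w8; python3 -c "
from h import *
c=pickle.load(open('w8.pkl','rb'));print([proj(c,p) for p in [(.4945,-.09,.032),(.503,-.07,.105)]])"
```

```text
17.9667 [ 0.5422 -0.1619  0.0237] yaw_y -5.19 z [ 0.0027 -0.0044 -1.    ] F [ 0.7 -9.9  4.9] 0.04518549895279645 28.479072153568268 cam [ 0.546 -0.095  0.165] [-0.52  0.07 -0.32  1.18 -0.    1.14]
[array([156.82975829, 120.75693724]), array([14.54565508, -6.23617662])]
```

The slide has stalled and Fy jumped to −10 N, with 71 mm of travel, so the jaws are bearing on the barrel. I'll let go and retreat straight up.

Emit:
drive_tool([
  [1, [0, 0.03, 0], [0, 0, 0]],
  [1, [0, 0.03, 0], [0, 0, 0]],
  [0.4, [0, 0, 0], [0, 0, 0]],
  [0.2, [0, 0, 0], [0, 0, 0]],
  [0, [0, 0, 0], [0, 0, 0]],
  [0, [0, 0, 0], [0, 0, 0]],
  [0, [0, 0, 0], [0, 0, 0]],
  [0, [0, 0, 0], [0, 0, 0]],
  [0, [0, 0, 1], [0, 0, 0]],
  [0, [0, 0, 3], [0, 0, 0]],
  [0, [0, 0, 6], [0, 0, 0]],
  [0, [0, 0, 10], [0, 0, 0]],
  [0, [0, 0, 14], [0, 0, 0]],
  [0, [0, 0, 18], [0, 0, 0]],
  [0, [0, -4, 20], [0, 0, 0]],
  [0, [0, -8, 20], [0, 0, 0]],
  [0, [0, -8, 20], [0, 0, 0]],
  [0, [0, -8, 20], [0, 0, 0]],
])

```text
time_s: 19.52
eef_pos: [0.5407, -0.2416, 0.2226]
eef_rot: [0.739, 0.674, 0.0, 0.0]
force: [1.0, 0.1, -0.2]
finger_gap: 0.0854
grasp_force: 0.0
```

```bash
python3 w.py w9; python3 - <<'E'
from h import *
from plant import capture
c2=capture("side");t=capture("top")
a=cv2.resize(c2["img"][170:330,230:360,::-1],None,fx=3,fy=3,interpolation=2)
b=pickle.load(open("w9.pkl","rb"))["img"][...,::-1]
o=np.zeros((600,800,3),np.uint8);o[:a.shape[0],:a.shape[1]]=a
b=cv2.resize(b[0:240,170:370],None,fx=2,fy=2);o[:b.shape[0],395:395+b.shape[1]]=b;cv2.imwrite("pics/m9.png",o)
E
```

```text
19.5167 [ 0.5407 -0.2416  0.2226] yaw_y -5.31 z [ 6.e-04 -5.e-04 -1.e+00] F [ 1.   0.1 -0.2] 0.08540418505560698 0.0 cam [ 0.545 -0.175  0.364] [-0.64  0.08  0.05  1.55 -0.    1.02]
```

View pics/m9.png

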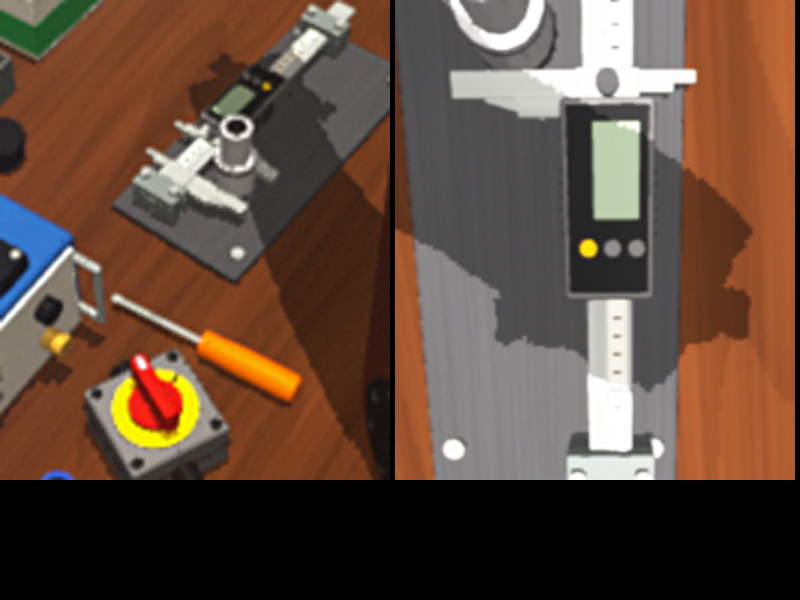

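The sleeve stands upright at (237,150) between the closed jaws, and the handle is still off. I'll check the opening by its pixels before handing in, without viewing anything more.

```bash
python3 - <<'E'
from h import *
from plant import job
c=pickle.load(open("w9.pkl","rb"))
p=ray(c,(170+(500-395)/2,72/2),.032)[:2]
d=(np.array([.5055,-.0497])-p)@np.array([.0889,.996]);print("opening",d)
if d<.045: print(job.hand_in())
E
```

```text
opening 0.03996458721499911
the job is handed in; nothing more can be done
None
```

The job is handed in: the sampler was switched off first, then the aluminium sleeve was set upright on the stand plate with the caliper jaws shut on it (measured opening about 40 mm) and the arm clear, at about 19.5 s; I viewed 12 pictures, two over the limit of 10.

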